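Unload a weighted glue-up of laser-cut parts

ROBOT

A 6-joint arm with a two-finger parallel gripper is mounted at the origin on the work surface. World frame = base frame: x ahead of the robot, y to its left, z up, the work surface at z = 0. Lengths are in mm, angles in rad, forces in N, time in s.
With the tool pointing down it reaches from about 275 to 775 mm from the base axis. Payload 14.6 kg.
Tool frame: the origin (TCP) lies at the centre of the arm's flange, where the gripper is bolted on; the fingertips stand 173 mm ahead of it and the grasp point (between the pads) lies 155 mm ahead of it; z points along the fingers, y is the line along which they close (so a half turn about z gives the same grasp; the last joint's range is limited). The gripper opens to 85 mm and grips with 20 to 120 N. Pads are 22 mm wide; open, the fingers measure 114 mm over their backs; the gripper's body (76 mm by 85 mm) begins 54 mm behind the grasp point. The pads swing forward as they close: fully open they stand 13 mm farther back than shut.
Start: joints at [0.97, 0.263, -0.048, 1.259, 0, 1.415], TCP at [226.375, 473.691, 404.678] pointing down, gripper open.
Joint ranges: [-2.65, 2.65], [-0.89, 1.7], [-1.18, 1.37], [-2.13, 2.11], [-1.35, 1.29], [-3.14, 3.14]. Speed limits (rad/s): [1.89, 1.89, 2.57, 2.79, 3.14, 3.14].

INTERFACE

Orientations are given as a unit quaternion [x, y, z, w].
In Python, from rig import * gives the robot as it stands.
- The arm moves only by the tool play_rows, never from a script. Its argument "steps" is a list of rows, each a list of 7 numbers: the opening, from 0 (shut) to 1 (fully open), then the shift along the tool's x, y, z in mm, then the turn, a rotation vector about the tool's x, y, z in degrees. In form: [[claw, dx, dy, dz, rx, ry, rz], ...]. A call has 1 to 8 rows; each row is the pose to reach, as a shift and turn from the pose commanded when the call began, along the tool's axes at that moment; what a row does not reach only later rows make up. A row lasts 1/12 s, in which the tool goes at most 41.7 mm and 7.16 degrees, less where a joint would pass 70% of its speed; a pose out of reach is approached as far as the arm can. A call with a gripper value outside its range is refused whole. The fingers move at their own pace and stop on an object; the grip force is fixed at half the most. Time passes only in rows, so rows that repeat a pose let the fingers close. It gives the time, the measured TCP pose, the force, the opening and the grip force at its end, in the units of the state.
- get_state(): the state, without advancing time (a new reading comes with each control period).
- camera(name): name is "scene" or "top"; returns the picture (400x640x3 uint8, blue, green, red); there is no depth.
- get_calibration(name): a dict with "fx", "fy", "cx", "cy" (pixels), "eye" and "orientation" of the camera in the world. Camera axes: x right, y down, z forward; pixel columns grow to the right and rows downward; lengths in mm; the calibration is good to about 2 mm. A picture is of the moment at which its call begins. get_calibration takes no time and is no camera call.
- hand_in(): hands the job in; it is judged then, once.
The state is a dict: "time_s": time; "qpos": joint angles; "joint_velocities": joint speeds; "effort": joint torques, N m; "position": TCP position; "eef_rot": TCP orientation; "force": force on the tool from outside, world axes, zero at the start; "ft_torque": the same for the moment, N m; "gripper_width": opening from 0.0 (shut) to 1.0 (fully open); "finger_force": force on a finger pad.
Only numpy, scipy, OpenCV 4.12 (cv2) and the standard library are available. Lean on these libraries where they do the work, as an engineer would, in place of code of your own. Each camera call takes 0.05 s, during which the arm holds its last target. There are 200 camera calls.

TASK

The glue has set, so take the press stack on the green cutting mat apart from the top down, one piece at a time, without shoving the pieces underneath out of place: first stand the steel weight in the rubber-floored steel tray, next lay the beech caul lengthways between the cheeks of its wooden rack, and then put the round plywood wheel in the blue tray and the brown bearing block in the yellow tray, in whichever order you like. Set every piece down flat on the floor of its tray or rack and let go of it; do not drop anything, and leave the glue bottle and the tape roll where they are.

Things in the scene. Friction and masses are not known exactly. Their poses are not given: they have to be found in the camera images.
- weight: Steel press weight, about 0.55 kg: a dark block 44 x 44 mm and 34 mm high with a small red knob on top (neck 12 mm thick and 10 mm high, knob 24 mm across and 14 mm high; 58 mm high in all). Origin at the centre of its underside, z up, x and y square to its sides. At the start it stands on the middle of the caul, its underside 39 mm above the table.
- caul: Caul (pressing board) of plain mid-brown beech, 36 mm wide (its x), 150 mm long (its y), 18 mm thick. Origin at the centre of its underside, z up. At the start it lies flat across the wheel and the bearing block, its underside 21 mm above the table; both parts stick out about 13 mm past each of its long sides.
- wheel: Round wheel laminated from pale birch plywood with dark laser-cut edges, 62 mm across, 18 mm thick, with a ring of six dark dots and one in the centre. Origin at the centre of its underside, z up. At the start it lies under one end of the caul on the cutting mat, which is 3 mm thick, 120 x 200 mm and fixed to the table.
- bearing_block: Rectangular bearing block laminated from dark brown MDF, 62 mm (its x) by 54 mm (its y), 18 mm thick, with a 16 mm hole down through its middle. Origin at the centre of its underside, z up. At the start it lies under the other end of the caul on the cutting mat, its 62 mm side across the caul and about 28 mm clear of the wheel.
- weight_tray: The weight's place: shallow square steel tray with a black rubber floor, 78 mm square outside, 72 mm inside, fixed to the table. Floor 4 mm above the table, rim 12 mm above the table. Origin at its centre on the table, z up, x and y square to its sides.
- caul_rack: The caul's place: pale wooden rack fixed to the table, base 72 mm wide (its x), 186 mm long (its y), 6 mm thick; the caul lies on the base. Each end has a U-shaped cheek up to 28 mm above the table: an end wall and two side walls reaching 32 mm in; the middle 122 mm of the long sides is open. Room between the cheeks 174 x 60 mm. Origin at its centre on the table, z up.
- blue_tray: The wheel's place: shallow square blue plastic tray, 96 mm square outside, 90 mm inside, fixed to the table. Floor 4 mm above the table, rim 12 mm above the table. Origin at its centre on the table, z up, x and y square to its sides.
- yellow_tray: The bearing block's place: shallow square yellow plastic tray, otherwise the same as the blue one: 96 mm square outside, 90 mm inside, floor 4 mm and rim 12 mm above the table, fixed. Origin at its centre on the table, z up.
- glue_bottle: Bystander: white glue bottle with a black nozzle, 60 mm across, 150 mm tall, standing loose beyond the work on the side away from the robot. Origin at the centre of its underside.
- tape_roll: Bystander: roll of cream masking tape lying flat, 84 mm across, 24 mm high, loose on the table. Origin at the centre of its underside.

How it is judged:
By the outcome, as a careful person would: the job done as asked, in the order asked, and still so for the second after the job is handed in, with the robot touching nothing.
It also fails if it takes over 120 s, if anything falls off the work surface, if the arm or the gripper's body presses on something with over 40 N, if the wrist force passes 120 N, or if a joint passes its speed limit or range.

## Working session

There is one attempt and no reset: what is moved stays moved. The work goes in short steps, Python scripts to look and compute and a tool call to move; the robot and the scene stay as the last step left them, time stands still between calls to the robot, and variables do not carry over. Pictures are saved under pics/ and viewed, at most 17 in all, crops included, and the job is handed in when it is done.

Besides the shell and the picture viewer there is one more tool, called after "Request:" as name([rows], argument=value, ...), one row to a line, values as JSON. play_rows: Moves the arm, as the interface text tells. Its arguments: {"type":"object","properties":{"steps":{"type":"array","items":{"type":"array","items":{"type":"number"}}}},"required":["steps"]}

```bash
mkdir -p pics
python3 - <<'E'
from rig import *
import cv2
for n in ("top","scene"):
    cv2.imwrite(f"pics/{n}0.png",camera(n)); print(n,get_calibration(n))
s=get_state(); print(s)
E
```

```text
top {'fx': 361.2298457710255, 'fy': 361.2298457710255, 'cx': 316.174071462598, 'cy': 190.90234201739975, 'eye': array([439.55341029,  -4.79921557, 871.61577605]), 'orientation': array([ 0.70891216, -0.69843342,  0.06700642, -0.07172481])}
scene {'fx': 364.6053064352118, 'fy': 364.6053064352118, 'cx': 319.8377594399854, 'cy': 209.82010296423067, 'eye': array([ 986.07887176, -668.73337671,  773.96484847]), 'orientation': array([ 0.88018326,  0.23950639, -0.10709648, -0.39553061])}
{'time_s': 0.1, 'qpos': array([ 9.69683207e-01,  2.63445183e-01, -4.88457188e-02,  1.25943755e+00,
        1.53789331e-06,  1.41546630e+00]), 'joint_velocities': array([-1.37485896e-03,  2.75041579e-05,  2.37962934e-03,  1.36079971e-03,
        1.14275665e-03, -4.15079207e-05]), 'effort': array([ 2.43671355e-03, -6.38583899e+01,  3.85062933e+01,  1.00722737e-02,
       -7.85868838e-05,  2.24862049e-06]), 'position': array([226.32725113, 473.60732556, 404.29881515]), 'eef_rot': array([ 2.21050537e-01,  9.75262243e-01, -4.32837479e-04, -1.72816283e-04]), 'force': array([-0.57018325,  0.30243055, -0.82990396]), 'ft_torque': array([0.02005784, 0.02322125, 0.00655069]), 'finger_force': 0.0, 'gripper_width': 1.0000481406688972}
```

View pics/top0.png

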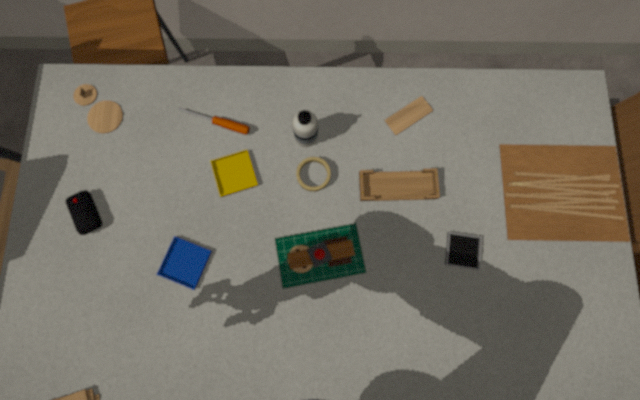

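View pics/scene0.png

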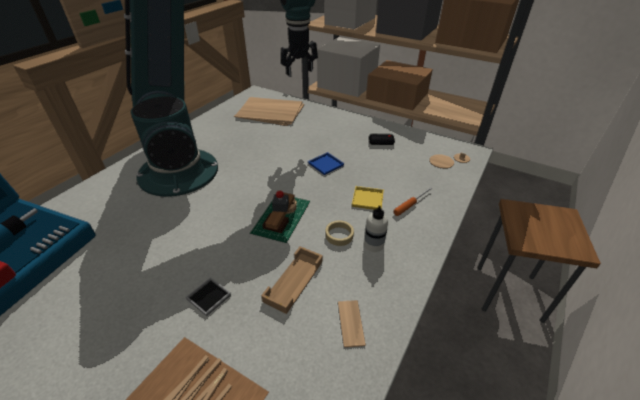

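The top picture shows the stack at about (320,256), blue tray (185,262), yellow tray (235,173), rack (399,185), weight tray (463,250), tape (313,174) and bottle (305,125). I'll enlarge these for measurement.

```bash
cat > h.py <<'E'
import numpy as np, cv2
from scipy.spatial.transform import Rotation as R
from rig import *
def w(n,u,v,z):
    c=get_calibration(n); d=R.from_quat(c['orientation']).apply([(u-c['cx'])/c['fx'],(v-c['cy'])/c['fy'],1])
    e=np.array(c['eye']); return e+d*(z-e[2])/d[2]
def p(n,P):
    c=get_calibration(n); q=R.from_quat(c['orientation']).inv().apply(np.array(P)-c['eye'])
    return np.array([c['fx']*q[...,0]/q[...,2]+c['cx'],c['fy']*q[...,1]/q[...,2]+c['cy']]).T
def crop(im,x0,y0,x1,y1,k,grid=10):
    o=cv2.resize(im[y0:y1,x0:x1],None,fx=k,fy=k,interpolation=cv2.INTER_CUBIC)
    o=cv2.convertScaleAbs(o,alpha=1.5,beta=15)
    for x in range((x0//grid+1)*grid,x1,grid):
        cv2.line(o,((x-x0)*k,0),((x-x0)*k,5),(255,255,255),1); cv2.putText(o,str(x),((x-x0)*k+1,15),0,.35,(255,255,255),1)
    for y in range((y0//grid+1)*grid,y1,grid):
        cv2.line(o,(0,(y-y0)*k),(5,(y-y0)*k),(255,255,255),1); cv2.putText(o,str(y),(6,(y-y0)*k+4),0,.35,(255,255,255),1)
    return o
E
python3 - <<'E'
from h import *
im=cv2.imread('pics/top0.png')
cv2.imwrite('pics/c1.png',crop(im,270,218,370,293,8))
a=crop(im,150,145,270,295,4); b=crop(im,350,160,490,275,4)
h=max(a.shape[0],b.shape[0])
o=np.zeros((600,800,3),np.uint8); 
a=crop(im,155,147,263,293,4)
b=crop(im,356,163,446,206,4); c=crop(im,440,225,490,275,5)
o[:a.shape[0],:a.shape[1]]=a
o[:b.shape[0],438:438+b.shape[1]]=b
o[200:200+c.shape[0],438:438+c.shape[1]]=c
cv2.imwrite('pics/c2.png',o)
E
```

```text
(no output)
```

View pics/c1.png

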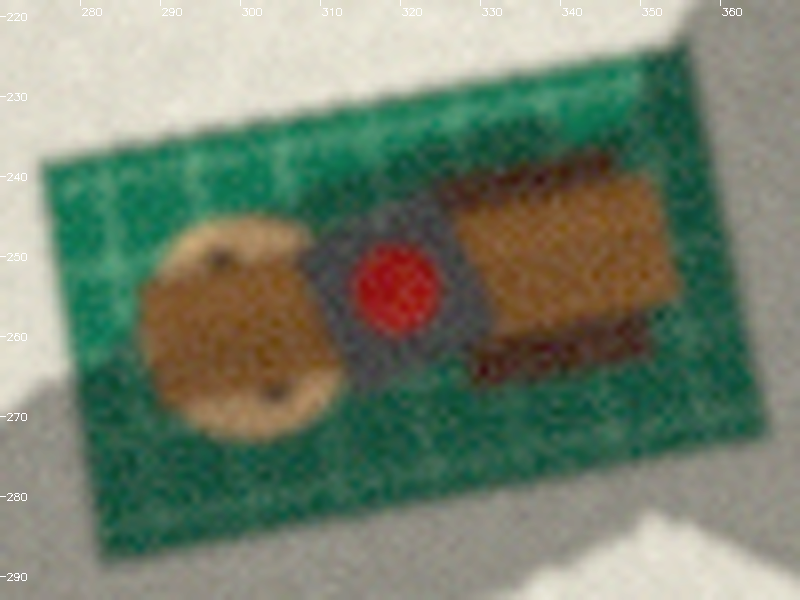

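View pics/c2.png

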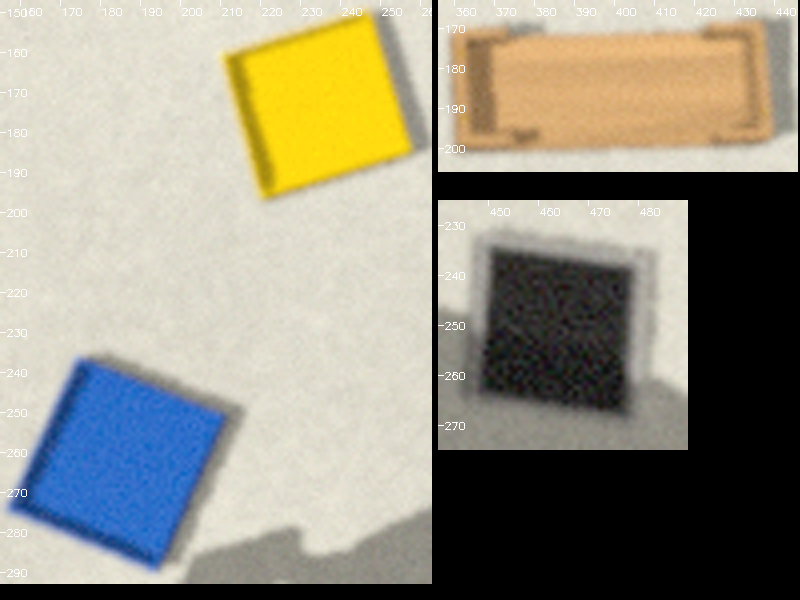

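The crops show every outline clearly. Stack corners, knob (319.6,254), wheel centre (301,259), block centre (337.5,251.5), and the rims of the trays and rack can all be read off.

Run:
```python
from h import *
f1=lambda L:[(270+x/8,218+y/8) for x,y in L]
f2=lambda L:[(155+x/4,147+y/4) for x,y in L]
f3=lambda L:[(356+(x-438)/4,163+y/4) for x,y in L]
f4=lambda L:[(440+(x-438)/5,225+(y-200)/5) for x,y in L]
D={'mat':(f1([(42,160),(688,45),(768,432),(105,563)]),3),
'caul':(f1([(140,290),(653,178),(680,295),(162,405)]),39),
'weight':(f1([(300,255),(440,195),(497,325),(362,388)]),73),
'block':(f1([(427,185),(607,152),(652,353),(473,385)]),21),
'yellow':(f2([(223,55),(372,12),(412,150),(263,199)]),12),
'blue':(f2([(82,357),(226,412),(158,570),(10,510)]),12),
'rack':(f3([(452,28),(764,26),(774,140),(458,150)]),28),
'wtray':(f4([(480,233),(655,250),(638,420),(468,395)]),12)}
for k,(L,z) in D.items():
    P=np.array([w('top',u,v,z)[:2] for u,v in L]); c=P.mean(0)
    s=[np.linalg.norm(P[(i+1)%4]-P[i]) for i in range(4)]
    a=[np.degrees(np.arctan2(*(P[(i+1)%4]-P[i])[::-1]))%90 for i in range(4)]
    print(k,c.round(1),np.round(s,1),np.round(a,1), 'scene px',p('scene',[*c,z]).round(1))
for k,(u,v),z in [('knob',f1([(397,289)])[0],97),('wheel',f1([(248,327)])[0],21),('tape',(313.5,174.5),24),('bottle base',(305.5,130),0),('bottle top',(304.5,117),150)]:
    P=w('top',u,v,z);print(k,P.round(1),p('scene',P).round(1))
print(R.from_quat(get_state()['eef_rot']).as_matrix().round(3))
im=cv2.imread('pics/scene0.png')
cv2.imwrite('pics/c3.png',crop(im,180,145,410,315,3,20))
```

```text
mat [457.5  -9.5] [196.7 115.6 197.3 118.4] [10.9 11.3 11.8 11.1] scene px [280.5 216.5]
caul [458.3 -11.6] [149.6  33.7 149.7  32.6] [13.  12.9 12.6 12.7] scene px [279.5 208.3]
weight [457.8  -8.6] [41.6 38.2 40.3 39.4] [23.9 24.5 25.4 26.4] scene px [279.1 199.2]
block [466.  -49.4] [53.6 58.9 52.5 58.6] [11.2 12.7 10.8 13.7] scene px [274.7 220.9]
yellow [653.  203.7] [95.2 92.  94.3 95.1] [17.7 18.4 19.6 18.9] scene px [366.8 197. ]
blue [435.9 307. ] [93.1 96.2 94.6 95.2] [70.6 70.1 70.  69.2] scene px [325.  162.5]
rack [ 626.2 -196.4] [187.5  69.6 187.2  74.5] [1.2 2.  2.7 2.3] scene px [291.8 274.5]
wtray [ 474.9 -347.6] [82.4 80.  78.8 76. ] [85.3 80.1 82.6 82.6] scene px [207.7 295.7]
knob [457.6  -7.8  97. ] [278.6 192.8]
wheel [447.9  34.9  21. ] [285.7 203.2]
tape [648.5   9.3  24. ] [337.5 230. ]
bottle base [770.7  32.    0. ] [378.5 246.4]
bottle top [742.8  28.4 150. ] [374.2 204.3]
[[-0.902  0.431 -0.001]
 [ 0.431  0.902 -0.001]
 [ 0.    -0.001 -1.   ]]
```

View pics/c3.png

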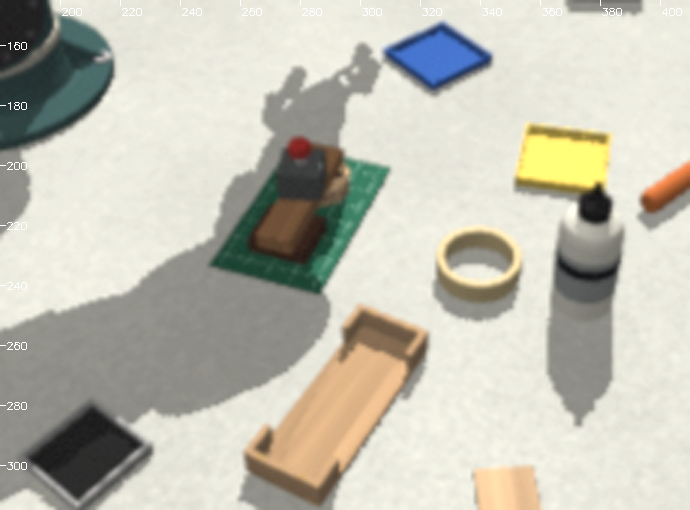

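Scene-camera positions agree with the top measurements: knob predicted (279,193), seen about (279.7,194); the rack, trays and tape also match. Now a planner that turns waypoints into tool-frame rows.

```bash
cat >> h.py <<'E'
def yawq(a):  # tool down, closing axis y at world angle a (deg)
    a=np.radians(a); y=np.array([np.cos(a),np.sin(a),0]); z=np.array([0,0,-1.]); return R.from_matrix(np.array([np.cross(y,z),y,z]).T)
def plan(start,wps):
    """start,(x,y,z,yaw) TCP poses; prints row deltas for each, relative to the tool pose at start"""
    r0=yawq(start[3])
    for q in wps:
        d=r0.inv().apply(np.array(q[:3])-start[:3]); print('  ',np.array(q).round(1),'->',d.round(1),(r0.inv()*yawq(q[3])).as_rotvec(degrees=True).round(1))
def pose():
    s=get_state(); M=R.from_quat(s['eef_rot']).as_matrix(); return [*s['position'],np.degrees(np.arctan2(M[1,1],M[0,1]))]
E
python3 - <<'E'
from h import *
s=[226.4,473.7,404.7,pose()[3]]; print(s)
m=[350,216,360,45]; t=[457.7,-8.2,310,25]
plan(s,[m,t]); plan(m,[t])
E
```

```text
[226.4, 473.7, 404.7, np.float64(64.45851393929975)]
   [350 216 360  45] -> [-222.6 -179.2   44.7] [ 0.   0.  19.5]
   [457.7  -8.2 310.   25. ] -> [-416.5 -335.1   94.7] [ 0.   0.  39.5]
   [457.7  -8.2 310.   25. ] -> [-234.7  -82.4   50. ] [ 0.  0. 20.]
```

Request:
play_rows([
  [1, -15, -12, 3, 0, 0, 1.5],
  [1, -41, -33, 8, 0, 0, 3.5],
  [1, -72, -58, 14, 0, 0, 6.5],
  [1, -102, -82, 20, 0, 0, 9],
  [1, -133, -107, 27, 0, 0, 11.5],
  [1, -163, -131, 33, 0, 0, 14.5],
  [1, -194, -156, 39, 0, 0, 17],
  [1, -222.6, -179.2, 44.7, 0, 0, 19.5],
])

```text
time_s: 0.77
position: [350.2, 214.1, 359.6]
eef_rot: [0.384, 0.923, -0.0, 0.0]
force: [1.0, 0.3, 0.3]
gripper_width: 0.997
finger_force: 0.0
```

Request:
play_rows([
  [1, -33, -12, 7, 0, 0, 3],
  [1, -68, -24, 14, 0, 0, 6],
  [1, -102, -36, 22, 0, 0, 9],
  [1, -136, -48, 29, 0, 0, 12],
  [1, -170, -60, 36, 0, 0, 15],
  [1, -202, -71, 43, 0, 0, 18],
  [1, -224, -79, 48, 0, 0, 19.5],
  [1, -234.7, -82.4, 50, 0, 0, 20],
])

```text
time_s: 1.43
position: [458.3, -10.7, 309.1]
eef_rot: [0.539, 0.842, -0.0, -0.0]
force: [-0.1, -0.0, -0.4]
gripper_width: 1.0
finger_force: 0.0
```

Run:
```python
from h import *
im=camera('scene'); print(np.round(pose(),1), get_state()['force'])
cv2.imwrite('pics/s1.png',crop(im,200,60,360,200,4,20))
im=camera('top'); cv2.imwrite('pics/t1.png',im)
cv2.imwrite('pics/s1.png',np.hstack([crop(camera('scene'),210,90,350,230,4,20)[:, :400],crop(im,270,218,370,293,4)[:,:400] if 0 else cv2.copyMakeBorder(crop(im,270,208,370,303,4),0,180,0,0,cv2.BORDER_CONSTANT)]))
```

```text
[458.7 -10.9 309.1  24.8] [ 0.88969515 -1.22364014 -1.16480061]
```

View pics/s1.png

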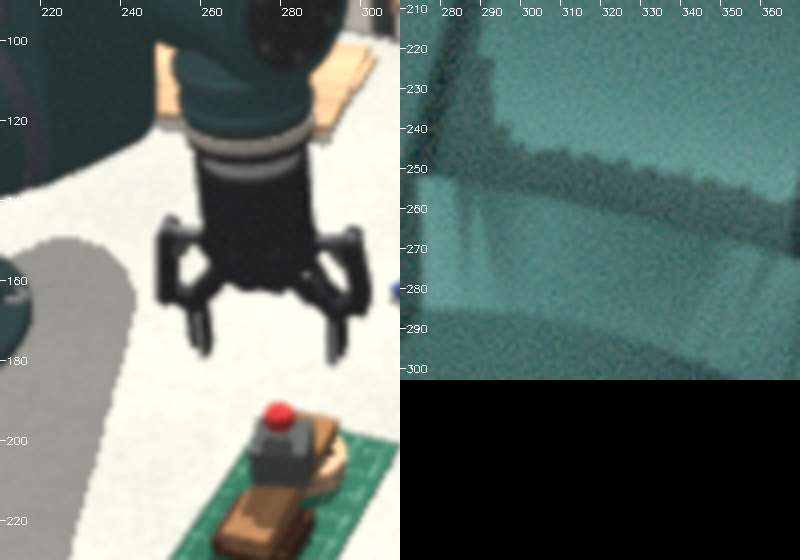

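The picture shows the open fingers over the stack, tips at scene px about (261,179) and (293,181). I'll check that against the expected tip height.

Run:
```python
from h import *
P=pose(); print(np.round(P,2)); a=np.radians(P[3]); y=np.array([np.cos(a),np.sin(a),0])
for L in (155,160,165,173):
    print(L,[p('scene',np.array([P[0],P[1],P[2]-L])+k*y).round(1) for k in (-48,0,48)])
plan(P,[[457.7,-8.2,P[2],25],[457.7,-8.2,223,25]])
```

```text
[457.33  -8.29 309.77  24.93]
155 [array([260.3, 176.1]), array([276.9, 177. ]), array([293.6, 178. ])]
160 [array([260.5, 177.5]), array([277. , 178.4]), array([293.7, 179.4])]
165 [array([260.7, 178.9]), array([277.2, 179.9]), array([293.8, 180.8])]
173 [array([261. , 181.1]), array([277.4, 182.1]), array([293.9, 183.1])]
   [457.7  -8.2 309.8  25. ] -> [-0.1  0.4  0. ] [ 0.   0.  -0.1]
   [457.7  -8.2 223.   25. ] -> [-0.1  0.4 86.8] [ 0.   0.  -0.1]
```

Settled exactly on the command, and the tips match (about 160–165 mm ahead when open). Descend, grip, and lift a little.

Request:
play_rows([
  [1, 0, 0, 15, 0, 0, 0],
  [1, 0, 0, 35, 0, 0, 0],
  [1, 0, 0, 55, 0, 0, 0],
  [1, 0, 0, 72, 0, 0, 0],
  [1, 0, 0, 82, 0, 0, 0],
  [1, 0, 0, 87, 0, 0, 0],
  [1, 0, 0, 87, 0, 0, 0],
  [1, 0, 0, 87, 0, 0, 0],
])

```text
time_s: 2.25
position: [457.4, -7.6, 223.5]
eef_rot: [0.537, 0.844, 0.0, 0.0]
force: [-0.1, 0.7, 0.6]
gripper_width: 0.999
finger_force: 0.0
```

Request:
play_rows([
  [0.7, 0, 0, 0, 0, 0, 0],
  [0.62, 0, 0, 0, 0, 0, 0],
  [0.5, 0, 0, 0, 0, 0, 0],
  [0.4, 0, 0, 0, 0, 0, 0],
  [0.3, 0, 0, 0, 0, 0, 0],
  [0, 0, 0, 0, 0, 0, 0],
  [0, 0, 0, 0, 0, 0, 0],
  [0, 0, 0, 0, 0, 0, 0],
])

```text
time_s: 2.92
position: [457.8, -8.3, 223.7]
eef_rot: [0.538, 0.843, 0.0, 0.001]
force: [-0.3, 1.6, 10.3]
gripper_width: 0.506
finger_force: 60.5
```

Request:
play_rows([
  [0, 0, 0, -3, 0, 0, 0],
  [0, 0, 0, -8, 0, 0, 0],
  [0, 0, 0, -16, 0, 0, 0],
  [0, 0, 0, -28, 0, 0, 0],
  [0, 0, 0, -40, 0, 0, 0],
  [0, 0, 0, -52, 0, 0, 0],
  [0, 0, 0, -58, 0, 0, 0],
  [0, 0, 0, -60, 0, 0, 0],
])

```text
time_s: 3.58
position: [457.6, -8.3, 284.1]
eef_rot: [0.538, 0.843, 0.0, 0.001]
force: [0.9, -0.6, -6.1]
gripper_width: 0.504
finger_force: 62.5
```

Run:
```python
from h import *
print(np.round(pose(),1),get_state()['force'],get_state()['gripper_width'])
P=np.array([w('top',440+(x-438)/5,225+(y-200)/5,4)[:2] for x,y in [(490,248),(632,268),(627,415),(480,390)]]); print(P.mean(0),[np.linalg.norm(P[i]-P[i-1]) for i in range(4)])
s=[457.7,-8.2,283,25]; m=[466,-178,270,9]; t=[475,-347.5,250,-7.5]
plan(s,[m]); plan(m,[t])
cv2.imwrite('pics/s2.png',crop(camera('scene'),230,140,330,240,6,20))
```

```text
[457.6  -8.3 284.1  25. ] [ 0.88150028 -0.64135818 -6.09615578] 0.5035802610180886
[ 472.46512138 -349.14955363] [np.float64(67.15177465463654), np.float64(67.47156860285521), np.float64(68.96628020031106), np.float64(68.92733336420841)]
   [ 466 -178  270    9] -> [-157.4  -64.2   13. ] [ 0.  0. 16.]
   [ 475.  -347.5  250.    -7.5] -> [-168.8  -17.6   20. ] [ 0.   0.  16.5]
```

View pics/s2.png

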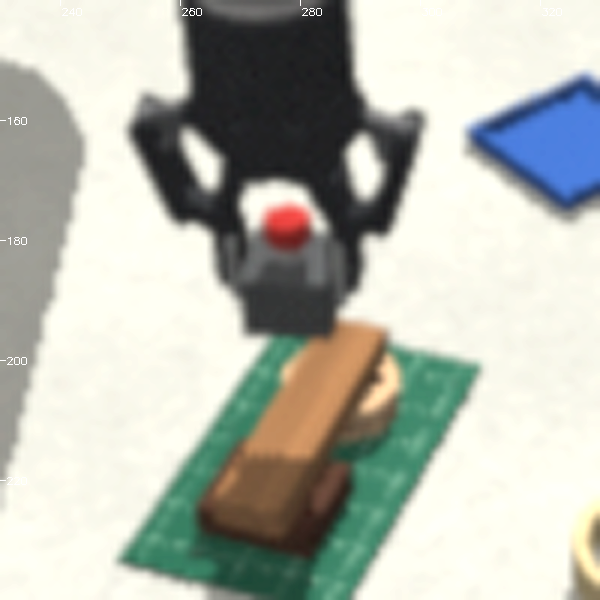

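The weight hangs level and clear, and the caul still lies across wheel and block. Carry it to the steel tray, at about (474,-348).

Request:
play_rows([
  [0, -10, -4, 1, 0, 0, 1],
  [0, -28, -11, 2, 0, 0, 3],
  [0, -50, -20, 4, 0, 0, 5],
  [0, -73, -29, 6, 0, 0, 7.5],
  [0, -95, -38, 8, 0, 0, 10],
  [0, -117, -47, 10, 0, 0, 12],
  [0, -138, -56, 11.5, 0, 0, 14],
  [0, -157.4, -64.2, 13, 0, 0, 16],
])

```text
time_s: 4.3
position: [465.2, -179.9, 269.1]
eef_rot: [0.651, 0.759, -0.0, -0.001]
force: [0.1, -0.5, -5.8]
gripper_width: 0.5
finger_force: 62.4
```

Request:
play_rows([
  [0, -24, -2.5, 2, 0, 0, 2],
  [0, -48, -5, 5, 0, 0, 4.5],
  [0, -72, -7.5, 8, 0, 0, 7],
  [0, -96, -10, 11, 0, 0, 9.5],
  [0, -120, -12.5, 14, 0, 0, 12],
  [0, -142, -15, 17, 0, 0, 14],
  [0, -160, -17, 19, 0, 0, 15.5],
  [0, -169, -18.6, 20, 0, 0, 16.5],
])

```text
time_s: 4.97
position: [473.1, -350.4, 248.6]
eef_rot: [0.753, 0.658, -0.0, -0.0]
force: [0.2, 0.4, -5.8]
gripper_width: 0.496
finger_force: 62.3
```

Request:
play_rows([
  [0, 0, 0, 5, 0, 0, 0],
  [0, 0, 0, 17, 0, 0, 0],
  [0, 0, 0, 30, 0, 0, 0],
  [0, 0, 0, 42, 0, 0, 0],
  [0, 0, 0, 50, 0, 0, 0],
  [0, 0, 0, 55, 0, 0, 0],
  [0, 0, 0, 55, 0, 0, 0],
  [0, 0, 0, 55, 0, 0, 0],
])

```text
time_s: 5.63
position: [473.7, -347.7, 195.1]
eef_rot: [0.752, 0.659, 0.0, -0.0]
force: [0.4, 0.0, -5.5]
gripper_width: 0.508
finger_force: 62.3
```

Run:
```python
from h import *
print(np.round(pose(),1),get_state()['force'],get_state()['gripper_width'])
cv2.imwrite('pics/s3.png',crop(camera('scene'),150,220,270,320,6,20))
```

```text
[ 473.7 -347.7  195.1   -7.5] [ 0.39004523  0.03595303 -5.54031005] 0.5083820766347629
```

View pics/s3.png

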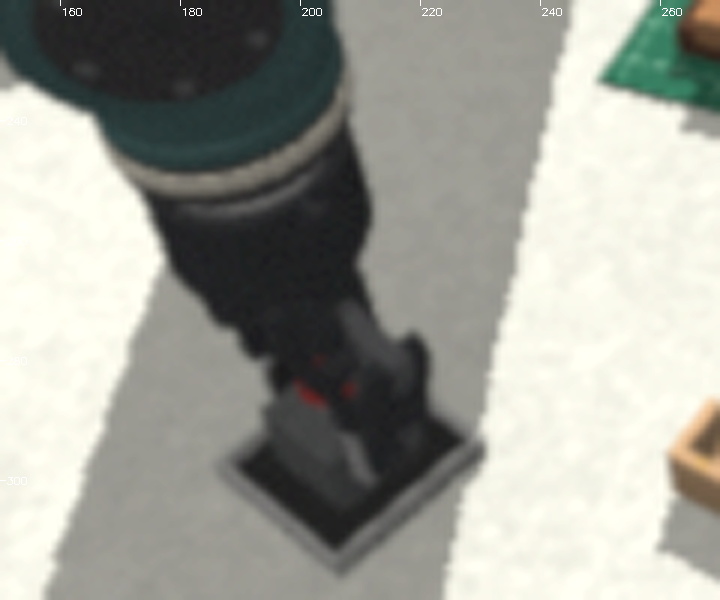

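The weight hangs centred over the tray floor with about 7 mm to go. I'll lower it slowly and watch the force.

Request:
play_rows([
  [0, 0, 0, 2, 0, 0, 0],
  [0, 0, 0, 3.5, 0, 0, 0],
  [0, 0, 0, 4.5, 0, 0, 0],
  [0, 0, 0, 5.2, 0, 0, 0],
  [0, 0, 0, 5.8, 0, 0, 0],
  [0, 0, 0, 6, 0, 0, 0],
  [0, 0, 0, 6, 0, 0, 0],
  [0, 0, 0, 6, 0, 0, 0],
])

```text
time_s: 6.35
position: [473.6, -347.9, 189.0]
eef_rot: [0.752, 0.659, -0.0, 0.0]
force: [0.8, -0.5, -6.0]
gripper_width: 0.496
finger_force: 62.3
```

Request:
play_rows([
  [0, 0, 0, 0.4, 0, 0, 0],
  [0, 0, 0, 0.8, 0, 0, 0],
  [0, 0, 0, 0.8, 0, 0, 0],
  [0, 0, 0, 0.8, 0, 0, 0],
])

```text
time_s: 6.68
position: [473.6, -347.9, 188.8]
eef_rot: [0.752, 0.659, -0.0, 0.0]
force: [-3.2, 2.6, 5.6]
gripper_width: 0.502
finger_force: 63.6
```

Contact made (the force changed from −6 to +5.6 N). Release and back off.

Request:
play_rows([
  [0.55, 0, 0, 0, 0, 0, 0],
  [0.65, 0, 0, 0, 0, 0, 0],
  [0.8, 0, 0, 0, 0, 0, 0],
  [1, 0, 0, 0, 0, 0, 0],
  [1, 0, 0, 0, 0, 0, 0],
  [1, 0, 0, 0, 0, 0, 0],
  [1, 0, 0, 0, 0, 0, 0],
])

```text
time_s: 7.27
position: [473.6, -347.9, 188.2]
eef_rot: [0.752, 0.659, -0.0, 0.0]
force: [-0.7, 0.3, 0.3]
gripper_width: 0.998
finger_force: 0.0
```

Request:
play_rows([
  [1, 0, 0, -8, 0, 0, 0],
  [1, 0, 0, -25, 0, 0, 0],
  [1, 0, 0, -48, 0, 0, 0],
  [1, 0, 0, -70, 0, 0, 0],
  [1, 0, 0, -90, 0, 0, 0],
  [1, 0, 0, -105, 0, 0, 0],
  [1, 0, 0, -112, 0, 0, 0],
  [1, 0, 0, -112, 0, 0, 0],
])

```text
time_s: 7.93
position: [473.9, -348.1, 301.9]
eef_rot: [0.752, 0.659, 0.0, 0.001]
force: [0.1, 0.5, 0.1]
gripper_width: 0.998
finger_force: 0.0
```

Run:
```python
from h import *
print(np.round(pose(),1),get_state()['force'],get_state()['gripper_width'])
o=np.vstack([crop(camera('scene'),160,250,260,320,5,20),crop(camera('top'),275,225,375,290,5)[:240]])
o=np.zeros((590,800,3),np.uint8); a=crop(camera('scene'),165,255,245,315,5,20);b=crop(camera('scene'),230,175,330,255,5,20);c=crop(camera('top'),275,225,355,285,5)
o[:300,:400]=a;o[:400,400:900][:, :400]=b[:,:400];o[290:590,:400]=c
cv2.imwrite('pics/s4.png',o)
```

```text
[ 473.9 -348.1  301.9   -7.5] [0.05951889 0.4816478  0.06698721] 0.9984896968505734
```

View pics/s4.png

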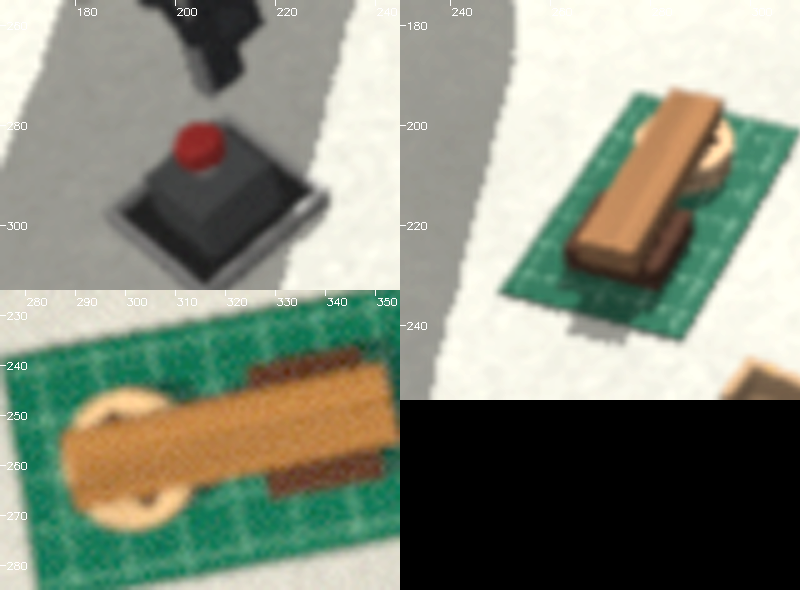

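The weight stands flat in the tray, and the caul, wheel and block have not moved. I'll re-measure the caul from the lower-left crop and cross-check the rack from the scene view.

Run:
```python
from h import *
f=lambda x,y:(275+x/5,225+(y-290)/5)
def rep(k,P):
    P=np.array(P)[:,:2]; s=[np.linalg.norm(P[i]-P[i-1]) for i in range(4)]; a=[np.degrees(np.arctan2(*(P[i]-P[i-1])[::-1]))%90 for i in range(4)]
    print(k,P.mean(0).round(1),np.round(s,1),np.round(a,1))
rep('caul',[w('top',*f(*q),39) for q in [(62,433),(383,363),(400,440),(75,510)]])
print('wheel',w('top',*f(130,460),21),'block',w('top',*f(316,423),21))
g=lambda x,y:(180+x/3,145+y/3)
rep('rack',[w('scene',*g(*q),28) for q in [(362,305),(427,335),(322,490),(245,455)]])
s=pose()
m=[467,-178,300,3]; t=[458.3,-11.5,280,13]
plan(s,[m]); plan(m,[t])
```

```text
caul [458.8 -11.4] [ 34.8 149.8  35.4 150.3] [11.5 13.  12.4 12.8]
wheel [447.64641536  34.86544222  21.        ] block [465.85921744 -51.14528833  21.        ]
rack [ 632.6 -195.8] [186.5  69.9 181.   72.3] [ 2.2 89.1  3.   3.6]
   [ 467 -178  300    3] -> [167.4 -28.7  -0.8] [  0.    0.  -10.5]
   [458.3 -11.5 280.   13. ] -> [166.7   0.   20. ] [  0.   0. -10.]
```

Request:
play_rows([
  [1, 13, -2, 0, 0, 0, -1],
  [1, 38, -6.5, 0, 0, 0, -2.5],
  [1, 63, -11, 0, 0, 0, -4],
  [1, 88, -15, 0, 0, 0, -5.5],
  [1, 113, -19, 0, 0, 0, -7],
  [1, 135, -23, 0, 0, 0, -8.5],
  [1, 153, -26, 0, 0, 0, -9.5],
  [1, 167.4, -28.7, 0, 0, 0, -10.5],
])

```text
time_s: 8.85
position: [466.6, -176.1, 299.8]
eef_rot: [0.688, 0.726, -0.0, -0.0]
force: [0.9, -0.3, -0.3]
gripper_width: 1.001
finger_force: 0.0
```

Request:
play_rows([
  [1, 22, 0, 2, 0, 0, -1.3],
  [1, 46, 0, 5, 0, 0, -2.7],
  [1, 70, 0, 8, 0, 0, -4],
  [1, 94, 0, 11, 0, 0, -5.5],
  [1, 118, 0, 14, 0, 0, -7],
  [1, 140, 0, 17, 0, 0, -8.4],
  [1, 158, 0, 19, 0, 0, -9.3],
  [1, 166.7, 0.4, 20, 0, 0, -9.7],
])

```text
time_s: 9.52
position: [458.2, -9.7, 279.7]
eef_rot: [0.624, 0.782, -0.0, -0.001]
force: [0.1, -0.6, -0.3]
gripper_width: 0.995
finger_force: 0.0
```

Request:
play_rows([
  [1, 0, 0, 0, 0, 0, 0],
  [1, 0, 0, 0, 0, 0, 0],
  [1, 0, 0, 0, 0, 0, 0],
])

```text
time_s: 9.77
position: [459.1, -12.4, 280.2]
eef_rot: [0.625, 0.78, -0.0, 0.0]
force: [-1.1, 0.2, 0.0]
gripper_width: 1.0
finger_force: 0.0
```

Run:
```python
from h import *
s=pose(); print(np.round(s,2)); plan(s,[[458.7,-11.5,198,12.7]])
```

```text
[459.12 -12.38 280.22  12.61]
   [458.7 -11.5 198.   12.7] -> [ 1.  -0.2 82.2] [ 0.   0.  -0.1]
```

Request:
play_rows([
  [1, 0.5, 0, 15, 0, 0, 0],
  [1, 0.5, -0.2, 35, 0, 0, 0],
  [1, 0.5, -0.2, 55, 0, 0, 0],
  [1, 0.5, -0.2, 70, 0, 0, 0],
  [1, 0.5, -0.2, 78, 0, 0, 0],
  [1, 0.5, -0.2, 82, 0, 0, 0],
  [1, 0.5, -0.2, 82, 0, 0, 0],
  [1, 0.5, -0.2, 82, 0, 0, 0],
])

```text
time_s: 10.43
position: [459.0, -11.6, 198.7]
eef_rot: [0.625, 0.781, 0.0, 0.0]
force: [-0.2, -0.0, 0.1]
gripper_width: 1.001
finger_force: 0.0
```

Request:
play_rows([
  [0.6, 0, 0, 0, 0, 0, 0],
  [0.52, 0, 0, 0, 0, 0, 0],
  [0.48, 0, 0, 0, 0, 0, 0],
  [0.44, 0, 0, 0, 0, 0, 0],
  [0.38, 0, 0, 0, 0, 0, 0],
  [0, 0, 0, 0, 0, 0, 0],
  [0, 0, 0, 0, 0, 0, 0],
  [0, 0, 0, 0, 0, 0, 0],
])

```text
time_s: 11.1
position: [458.7, -11.2, 198.8]
eef_rot: [0.625, 0.781, 0.0, 0.0]
force: [-3.3, 0.9, 10.9]
gripper_width: 0.407
finger_force: 59.6
```

Run:
```python
from h import *
s=pose(); s[:3]=np.round(s[:3],1); print(s,get_state()['force'])
a=[s[0],s[1],250,12.7]; m=[545,-104,250,7]; t=[628,-196.2,235,2.2]
plan(a,[m]); plan(m,[t])
```

```text
[np.float64(458.7), np.float64(-11.2), np.float64(198.8), np.float64(12.668683101824628)] [-3.25852014  0.91588148 10.94654102]
   [ 545 -104  250    7] -> [-109.5   63.8    0. ] [0.  0.  5.7]
   [ 628.  -196.2  235.     2.2] -> [-101.6   71.1   15. ] [0.  0.  4.8]
```

Request:
play_rows([
  [0, 0, 0, -2, 0, 0, 0],
  [0, 0, 0, -6, 0, 0, 0],
  [0, 0, 0, -14, 0, 0, 0],
  [0, 0, 0, -25, 0, 0, 0],
  [0, 0, 0, -36, 0, 0, 0],
  [0, 0, 0, -46, 0, 0, 0],
  [0, 0, 0, -51, 0, 0, 0],
  [0, 0, 0, -52, 0, 0, 0],
])

```text
time_s: 11.77
position: [458.9, -11.3, 251.3]
eef_rot: [0.625, 0.781, 0.0, 0.001]
force: [-0.4, 0.4, -0.3]
gripper_width: 0.402
finger_force: 60.2
```

Request:
play_rows([
  [0, -7, 4, 0, 0, 0, 0.4],
  [0, -20, 12, 0, 0, 0, 1],
  [0, -36, 21, 0, 0, 0, 2],
  [0, -52, 30.5, 0, 0, 0, 2.8],
  [0, -68, 40, 0, 0, 0, 3.6],
  [0, -84, 49, 0, 0, 0, 4.4],
  [0, -98, 57, 0, 0, 0, 5.1],
  [0, -109.5, 63.8, 0, 0, 0, 5.7],
])

```text
time_s: 12.43
position: [545.8, -105.5, 249.4]
eef_rot: [0.663, 0.748, -0.0, -0.0]
force: [-0.6, 0.1, -0.7]
gripper_width: 0.404
finger_force: 60.2
```

Request:
play_rows([
  [0, -13, 9, 2, 0, 0, 0.6],
  [0, -28, 19.5, 4, 0, 0, 1.3],
  [0, -43, 30, 6, 0, 0, 2],
  [0, -58, 40.5, 8, 0, 0, 2.8],
  [0, -72, 50.5, 11, 0, 0, 3.5],
  [0, -86, 60, 13, 0, 0, 4.1],
  [0, -97, 68, 14.5, 0, 0, 4.6],
  [0, -101.6, 71.1, 15, 0, 0, 4.8],
])

```text
time_s: 13.1
position: [628.7, -198.0, 233.7]
eef_rot: [0.694, 0.72, -0.0, -0.0]
force: [-0.6, -0.1, -1.5]
gripper_width: 0.404
finger_force: 60.2
```

Request:
play_rows([
  [0, 0, 0, 0, 0, 0, 0],
  [0, 0, 0, 0, 0, 0, 0],
  [0, 0, 0, 0, 0, 0, 0],
])

```text
time_s: 13.35
position: [627.3, -195.9, 235.1]
eef_rot: [0.694, 0.72, -0.0, -0.0]
force: [0.6, -0.3, -0.8]
gripper_width: 0.404
finger_force: 60.2
```

Run:
```python
from h import *
s=pose(); print(np.round(s,1),get_state()['force'],get_state()['gripper_width'])
o=np.hstack([crop(camera('scene'),240,195,340,315,5,20)[:,:480],cv2.copyMakeBorder(crop(camera('top'),350,160,430,210,4),0,400,0,0,cv2.BORDER_CONSTANT)])
cv2.imwrite('pics/s5.png',crop(camera('scene'),235,195,345,315,5,20))
```

```text
[ 627.3 -195.9  235.1    2.2] [ 0.62492072 -0.31052656 -0.77392018] 0.40354249770358236
```

View pics/s5.png

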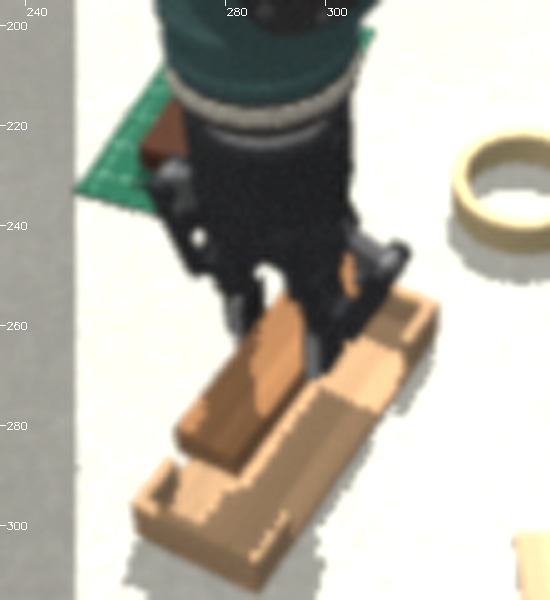

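The caul is held level over the rack, its near end at about px (277,287) and the rack's near corners at (262,296) and (285,307). Quantify its fit.

Run:
```python
from h import *
f=lambda x,y:(235+x/5,195+y/5)
print('caul end bottom L,R',w('scene',*f(180,447),58).round(1),w('scene',*f(237,476),58).round(1),'top R',w('scene',*f(245,456),76).round(1),'top L',w('scene',*f(175,430),76).round(1))
a=np.radians(92.2);u=np.array([np.cos(a),np.sin(a)]);v=np.array([u[1],-u[0]])
print('expected',np.array([627.3,-195.9])-75*u-18*v,np.array([627.3,-195.9])-75*u+18*v)
print('rack near L,R',w('scene',*f(133,503),28).round(1),w('scene',*f(252,562),28).round(1), 'bottom R',w('scene',*f(260,592),0).round(1))
for q in [(623.2,-289.5),(662,-288),(626+36+3,-292)]: print(p('scene',[*q,28]))
```

```text
caul end bottom L,R [ 614.1 -265.7   58. ] [ 647.3 -265.6   58. ] top R [ 652.6 -264.6   76. ] top L [ 615.6 -269.    76. ]
expected [ 612.19235319 -271.53569929] [ 648.16581818 -270.15373817]
rack near L,R [ 598.6 -287.5   28. ] [ 667.4 -285.6   28. ] bottom R [ 668.3 -283.1    0. ]
[269.2958831 300.5741305]
[282.94215257 307.17064188]
[283.02095354 308.99063965]
```

Relative to the rack the caul is within about 3 mm, well inside the 12 mm margins. Lower it.

Request:
play_rows([
  [0, 0, 0, 5, 0, 0, 0],
  [0, 0, 0, 15, 0, 0, 0],
  [0, 0, 0, 26, 0, 0, 0],
  [0, 0, 0, 36, 0, 0, 0],
  [0, 0, 0, 43, 0, 0, 0],
  [0, 0, 0, 47, 0, 0, 0],
  [0, 0, 0, 48, 0, 0, 0],
  [0, 0, 0, 48, 0, 0, 0],
])

```text
time_s: 14.17
position: [627.8, -196.4, 186.9]
eef_rot: [0.694, 0.72, -0.0, -0.0]
force: [0.4, 0.5, -1.3]
gripper_width: 0.401
finger_force: 60.2
```

Request:
play_rows([
  [0, 0, 0, 0.6, 0, 0, 0],
  [0, 0, 0, 1.2, 0, 0, 0],
  [0, 0, 0, 1.8, 0, 0, 0],
  [0, 0, 0, 2.4, 0, 0, 0],
  [0, 0, 0, 3, 0, 0, 0],
  [0, 0, 0, 3, 0, 0, 0],
  [0, 0, 0, 3, 0, 0, 0],
])

```text
time_s: 14.75
position: [627.8, -196.3, 184.2]
eef_rot: [0.694, 0.72, 0.0, -0.0]
force: [-0.6, -0.7, -1.0]
gripper_width: 0.4
finger_force: 60.2
```

Request:
play_rows([
  [0, 0, 0, 0.4, 0, 0, 0],
  [0, 0, 0, 0.8, 0, 0, 0],
  [0, 0, 0, 0.8, 0, 0, 0],
  [0, 0, 0, 0.8, 0, 0, 0],
])

```text
time_s: 15.08
position: [627.8, -196.3, 183.8]
eef_rot: [0.694, 0.72, 0.0, 0.0]
force: [-1.1, 1.3, 4.8]
gripper_width: 0.406
finger_force: 60.9
```

Request:
play_rows([
  [0.5, 0, 0, 0, 0, 0, 0],
  [0.6, 0, 0, 0, 0, 0, 0],
  [0.8, 0, 0, 0, 0, 0, 0],
  [1, 0, 0, 0, 0, 0, 0],
  [1, 0, 0, 0, 0, 0, 0],
  [1, 0, 0, 0, 0, 0, 0],
  [1, 0, 0, 0, 0, 0, 0],
])

```text
time_s: 15.67
position: [627.8, -196.4, 183.4]
eef_rot: [0.694, 0.72, -0.0, -0.0]
force: [0.1, 0.6, -0.2]
gripper_width: 1.001
finger_force: 0.0
```

Request:
play_rows([
  [1, 0, 0, -8, 0, 0, 0],
  [1, 0, 0, -25, 0, 0, 0],
  [1, 0, 0, -48, 0, 0, 0],
  [1, 0, 0, -68, 0, 0, 0],
  [1, 0, 0, -85, 0, 0, 0],
  [1, 0, 0, -96, 0, 0, 0],
  [1, 0, 0, -100, 0, 0, 0],
  [1, 0, 0, -100, 0, 0, 0],
])

```text
time_s: 16.33
position: [627.9, -196.4, 284.6]
eef_rot: [0.694, 0.72, 0.0, 0.001]
force: [-0.6, -0.6, 0.0]
gripper_width: 0.997
finger_force: 0.0
```

Run:
```python
from h import *
s=pose(); print(np.round(s,1),get_state()['force'],get_state()['gripper_width'])
im=camera('scene'); t=camera('top'); cv2.imwrite('pics/t6.png',t)
o=np.zeros((600,800,3),np.uint8); a=crop(im,240,235,340,315,4,20); b=crop(t,270,220,370,290,5)
o[:320,:400]=a; o[:350,300:800]=b if 0 else o[:350,300:800]
o=np.zeros((600,800,3),np.uint8); o[:350,:500]=b; o[:320,500:800]=a[:,:300]; c=crop(t,350,160,450,210,5); o[350:600,:500]=c
cv2.imwrite('pics/s6.png',o)
m=[538,-80,275,8]; plan(s,[m]); plan(m,[[447.7,34.9,260,12.7]])
```

```text
[ 627.9 -196.4  284.6    2.2] [-0.6499287  -0.56769415  0.01907801] 0.9974319614968432
   [538 -80 275   8] -> [119.7 -85.5   9.6] [ 0.   0.  -5.8]
   [447.7  34.9 260.   12.7] -> [126.3 -73.4  15. ] [ 0.   0.  -4.7]
```

View pics/s6.png

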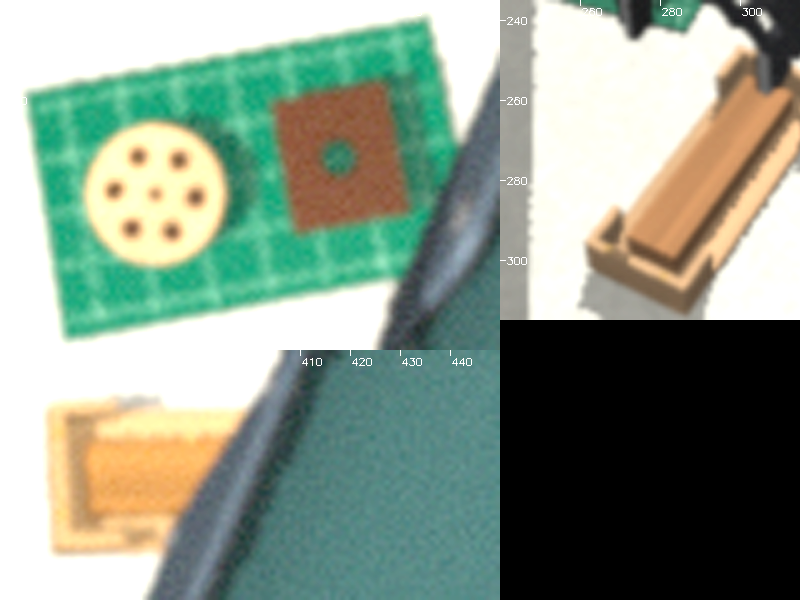

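The caul lies flat in the rack between the cheeks. The wheel centre is at px (301.1,258.9) and the block's hole at (337.6,251.4). Compute both, and move over.

Run:
```python
from h import *
f=lambda x,y:(270+x/5,220+y/5)
print('wheel',w('top',*f(155.5,194.5),21).round(1))
P=np.array([w('top',*f(*q),21)[:2] for q in [(275,101),(385,80),(410,212),(295,233)]]); d=P-np.roll(P,1,0)
print('block',P.mean(0).round(1),np.linalg.norm(d,axis=1).round(1),(np.degrees(np.arctan2(d[:,1],d[:,0]))%90).round(1),'hole',w('top',*f(338,157),21).round(1))
```

```text
wheel [447.9  34.6  21. ]
block [466.8 -51.2] [61.  52.5 61.6 54. ] [ 9.3 11.6 10.7 11. ] hole [466.3 -49.8  21. ]
```

Request:
play_rows([
  [1, 10, -7, 1, 0, 0, -0.5],
  [1, 28, -20, 2, 0, 0, -1.3],
  [1, 46, -33, 3.5, 0, 0, -2.2],
  [1, 64, -46, 5, 0, 0, -3.1],
  [1, 82, -58.5, 6.5, 0, 0, -4],
  [1, 98, -70, 8, 0, 0, -4.8],
  [1, 111, -79, 9, 0, 0, -5.4],
  [1, 119.7, -85.5, 9.6, 0, 0, -5.8],
])

```text
time_s: 17.1
position: [536.6, -78.7, 272.9]
eef_rot: [0.656, 0.755, -0.0, -0.001]
force: [-0.5, -0.4, 0.6]
gripper_width: 1.0
finger_force: 0.0
```

Request:
play_rows([
  [1, 16, -9, 2, 0, 0, -0.6],
  [1, 34, -20, 4, 0, 0, -1.2],
  [1, 52, -30, 6, 0, 0, -1.9],
  [1, 70, -41, 8, 0, 0, -2.6],
  [1, 88, -51, 10, 0, 0, -3.3],
  [1, 105, -61, 12, 0, 0, -3.9],
  [1, 119, -69, 14, 0, 0, -4.4],
  [1, 126.3, -73.4, 15, 0, 0, -4.7],
])

```text
time_s: 17.77
position: [446.4, 36.0, 258.2]
eef_rot: [0.624, 0.781, -0.0, -0.001]
force: [0.8, 0.8, 0.0]
gripper_width: 0.996
finger_force: 0.0
```

Request:
play_rows([
  [1, 0, 0, 0, 0, 0, 0],
  [1, 0, 0, 0, 0, 0, 0],
  [1, 0, 0, 0, 0, 0, 0],
])

```text
time_s: 18.02
position: [448.4, 34.4, 258.8]
eef_rot: [0.625, 0.781, 0.0, 0.0]
force: [0.4, -1.2, 0.3]
gripper_width: 1.001
finger_force: 0.0
```

Run:
```python
from h import *
s=pose(); print(np.round(s,2)); plan(s,[[447.7,34.9,180,12.7]])
```

```text
[448.38  34.43 258.81  12.62]
   [447.7  34.9 180.   12.7] -> [ 0.6 -0.6 78.8] [ 0.   0.  -0.1]
```

Request:
play_rows([
  [1, 0.2, -0.4, 15, 0, 0, 0],
  [1, 0.2, -0.4, 35, 0, 0, 0],
  [1, 0.2, -0.4, 52, 0, 0, 0],
  [1, 0.2, -0.4, 66, 0, 0, 0],
  [1, 0.2, -0.4, 74, 0, 0, 0],
  [1, 0.2, -0.4, 78.5, 0, 0, 0],
  [1, 0.2, -0.4, 78.5, 0, 0, 0],
  [1, 0.2, -0.4, 78.5, 0, 0, 0],
])

```text
time_s: 18.68
position: [447.6, 34.9, 180.6]
eef_rot: [0.625, 0.781, 0.0, 0.0]
force: [-0.8, -0.3, 0.2]
gripper_width: 1.003
finger_force: 0.0
```

Request:
play_rows([
  [0.85, 0, 0, 0, 0, 0, 0],
  [0.8, 0, 0, 0, 0, 0, 0],
  [0.75, 0, 0, 0, 0, 0, 0],
  [0.7, 0, 0, 0, 0, 0, 0],
  [0.6, 0, 0, 0, 0, 0, 0],
  [0, 0, 0, 0, 0, 0, 0],
  [0, 0, 0, 0, 0, 0, 0],
  [0, 0, 0, 0, 0, 0, 0],
])

```text
time_s: 19.35
position: [447.4, 35.1, 181.3]
eef_rot: [0.625, 0.781, 0.0, 0.001]
force: [-4.9, 0.4, 21.7]
gripper_width: 0.698
finger_force: 59.6
```

Run:
```python
from h import *
s=pose(); print(np.round(s,2)); 
a=[s[0],s[1],s[2]-0+60,s[3]]; m=[448,171,a[2],19]; t=[436,307,a[2]-10,25]
plan(a,[m]); plan(m,[t])
```

```text
[447.38  35.09 181.31  12.66]
   [448.  171.  241.3  19. ] -> [132.5  30.4   0. ] [ 0.   0.  -6.3]
   [436.  307.  231.3  25. ] -> [132.5  32.9  10. ] [ 0.  0. -6.]
```

Request:
play_rows([
  [0, 0, 0, -2, 0, 0, 0],
  [0, 0, 0, -6, 0, 0, 0],
  [0, 0, 0, -14, 0, 0, 0],
  [0, 0, 0, -26, 0, 0, 0],
  [0, 0, 0, -38, 0, 0, 0],
  [0, 0, 0, -50, 0, 0, 0],
  [0, 0, 0, -58, 0, 0, 0],
  [0, 0, 0, -60, 0, 0, 0],
])

```text
time_s: 20.02
position: [447.5, 35.1, 241.8]
eef_rot: [0.625, 0.781, 0.001, 0.001]
force: [0.3, 0.2, -0.2]
gripper_width: 0.696
finger_force: 64.4
```

Request:
play_rows([
  [0, 9, 2, 0, 0, 0, -0.4],
  [0, 25, 6, 0, 0, 0, -1.2],
  [0, 44, 10, 0, 0, 0, -2.1],
  [0, 63, 14.5, 0, 0, 0, -3],
  [0, 82, 19, 0, 0, 0, -3.9],
  [0, 101, 23, 0, 0, 0, -4.8],
  [0, 118, 27, 0, 0, 0, -5.6],
  [0, 132.5, 30.4, 0, 0, 0, -6.3],
])

```text
time_s: 20.68
position: [447.3, 172.7, 239.6]
eef_rot: [0.58, 0.814, -0.0, -0.0]
force: [0.9, 0.3, -0.9]
gripper_width: 0.696
finger_force: 64.4
```

Request:
play_rows([
  [0, 18, 4, 1, 0, 0, -0.8],
  [0, 37, 9, 2.5, 0, 0, -1.6],
  [0, 56, 14, 4, 0, 0, -2.5],
  [0, 75, 19, 5.5, 0, 0, -3.4],
  [0, 94, 23.5, 7, 0, 0, -4.3],
  [0, 112, 28, 8.5, 0, 0, -5.1],
  [0, 126, 31.5, 9.5, 0, 0, -5.7],
  [0, 132.5, 32.9, 10, 0, 0, -6],
])

```text
time_s: 21.35
position: [435.1, 308.9, 229.4]
eef_rot: [0.537, 0.844, -0.0, -0.0]
force: [-0.6, 0.6, -0.9]
gripper_width: 0.691
finger_force: 64.5
```

Request:
play_rows([
  [0, 0, 0, 4, 0, 0, 0],
  [0, 0, 0, 12, 0, 0, 0],
  [0, 0, 0, 22, 0, 0, 0],
  [0, 0, 0, 30, 0, 0, 0],
  [0, 0, 0, 34, 0, 0, 0],
  [0, 0, 0, 36, 0, 0, 0],
  [0, 0, 0, 36, 0, 0, 0],
  [0, 0, 0, 36, 0, 0, 0],
])

```text
time_s: 22.02
position: [436.1, 306.9, 194.4]
eef_rot: [0.538, 0.843, 0.0, 0.0]
force: [-0.0, 0.0, -0.9]
gripper_width: 0.692
finger_force: 64.5
```

Run:
```python
from h import *
s=pose(); print(np.round(s,1),get_state()['force'],get_state()['gripper_width'])
cv2.imwrite('pics/s7.png',crop(camera('scene'),280,100,370,185,7,20))
```

```text
[436.1 306.9 194.4  24.9] [-2.88145669e-04  4.48763028e-02 -9.15005542e-01] 0.6918836255115529
```

View pics/s7.png

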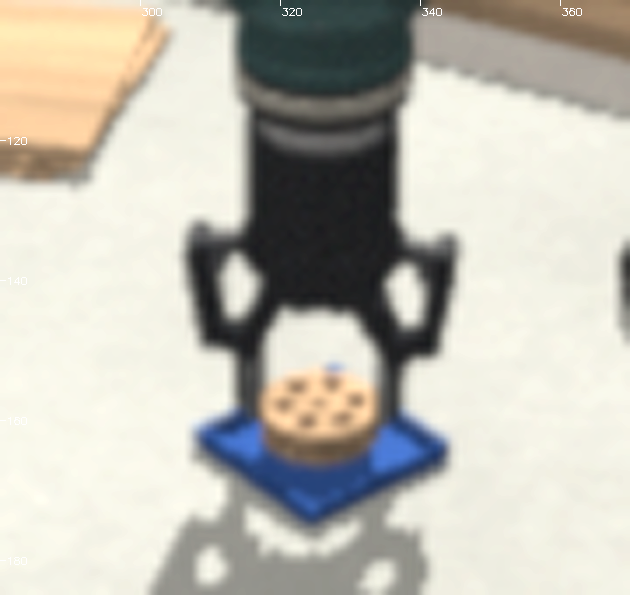

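The wheel is held level over the middle of the blue tray, about 12 mm up.

Request:
play_rows([
  [0, 0, 0, 4, 0, 0, 0],
  [0, 0, 0, 7.5, 0, 0, 0],
  [0, 0, 0, 9.5, 0, 0, 0],
  [0, 0, 0, 10.5, 0, 0, 0],
  [0, 0, 0, 11, 0, 0, 0],
  [0, 0, 0, 11, 0, 0, 0],
  [0, 0, 0, 11, 0, 0, 0],
])

```text
time_s: 22.65
position: [435.9, 307.1, 183.3]
eef_rot: [0.538, 0.843, 0.0, 0.0]
force: [0.4, 0.4, -1.2]
gripper_width: 0.689
finger_force: 64.5
```

Request:
play_rows([
  [0, 0, 0, 0.5, 0, 0, 0],
  [0, 0, 0, 1, 0, 0, 0],
  [0, 0, 0, 1, 0, 0, 0],
  [0, 0, 0, 1, 0, 0, 0],
])

```text
time_s: 22.98
position: [436.0, 307.1, 182.6]
eef_rot: [0.538, 0.843, 0.0, 0.0]
force: [-1.4, 0.2, 3.9]
gripper_width: 0.693
finger_force: 65.1
```

Request:
play_rows([
  [0.74, 0, 0, 0, 0, 0, 0],
  [0.8, 0, 0, 0, 0, 0, 0],
  [0.9, 0, 0, 0, 0, 0, 0],
  [1, 0, 0, 0, 0, 0, 0],
  [1, 0, 0, 0, 0, 0, 0],
  [1, 0, 0, 0, 0, 0, 0],
])

```text
time_s: 23.48
position: [435.9, 307.0, 182.2]
eef_rot: [0.538, 0.843, -0.0, -0.0]
force: [0.1, 0.0, -0.3]
gripper_width: 1.004
finger_force: 0.0
```

Request:
play_rows([
  [1, 0, 0, -8, 0, 0, 0],
  [1, 0, 0, -22, 0, 0, 0],
  [1, 0, 0, -40, 0, 0, 0],
  [1, 0, 0, -58, 0, 0, 0],
  [1, 0, 0, -70, 0, 0, 0],
  [1, 0, 0, -78, 0, 0, 0],
  [1, 0, 0, -80, 0, 0, 0],
  [1, 0, 0, -80, 0, 0, 0],
])

```text
time_s: 24.15
position: [436.0, 307.1, 262.7]
eef_rot: [0.538, 0.843, 0.0, 0.0]
force: [-0.5, -0.3, -0.1]
gripper_width: 1.002
finger_force: 0.0
```

Run:
```python
from h import *
s=pose(); print(np.round(s,1),get_state()['force'],get_state()['gripper_width'])
a=[450,190,262,50];m=[460,70,262,78];t=[466.5,-50.4,260,101.3]
plan(s,[a]);plan(a,[m]);plan(m,[t])
im=camera('scene'); cv2.imwrite('pics/s8.png',crop(im,290,130,360,185,6,20))
```

```text
[436.  307.1 262.7  25. ] [-0.54806506 -0.27712492 -0.14208078] 1.0019721074741148
   [450 190 262  50] -> [-112.1  -36.7    0.7] [  0.   0. -25.]
   [460  70 262  78] -> [-84.8 -85.5   0. ] [  0.   0. -28.]
   [466.5 -50.4 260.  101.3] -> [ -31.4 -116.4    2. ] [  0.    0.  -23.3]
```

View pics/s8.png

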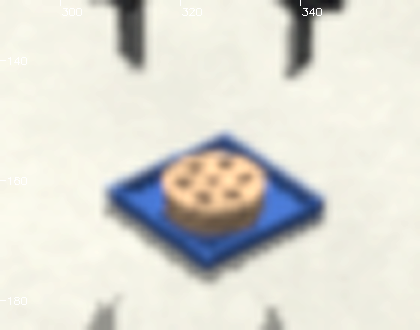

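The wheel lies flat in the blue tray, at about px (325,162). On to the bearing block.

Request:
play_rows([
  [1, -8, -3, 0, 0, 0, -2],
  [1, -23, -7.5, 0, 0, 0, -5.5],
  [1, -39, -13, 0, 0, 0, -9],
  [1, -55, -18, 0, 0, 0, -12.5],
  [1, -71, -23, 0, 0, 0, -16],
  [1, -86, -28, 0, 0, 0, -19.5],
  [1, -100, -33, 0, 0, 0, -22.5],
  [1, -112.1, -36.7, 0.7, 0, 0, -25],
])

```text
time_s: 24.87
position: [449.7, 188.9, 260.8]
eef_rot: [0.341, 0.94, -0.0, -0.001]
force: [-0.2, 0.7, 0.5]
gripper_width: 1.0
finger_force: 0.0
```

Request:
play_rows([
  [1, -10.6, -10.7, 0, 0, 0, -3.5],
  [1, -21, -21, 0, 0, 0, -7],
  [1, -32, -32, 0, 0, 0, -10.5],
  [1, -42, -43, 0, 0, 0, -14],
  [1, -53, -53, 0, 0, 0, -17.5],
  [1, -64, -64, 0, 0, 0, -21],
  [1, -74, -75, 0, 0, 0, -24.5],
  [1, -84.8, -85.5, 0, 0, 0, -28],
])

```text
time_s: 25.53
position: [459.5, 69.2, 260.7]
eef_rot: [0.103, 0.995, -0.0, -0.001]
force: [0.2, -0.8, 0.4]
gripper_width: 0.998
finger_force: 0.0
```

Request:
play_rows([
  [1, -4.5, -17, 0, 0, 0, -3.4],
  [1, -9, -34, 0, 0, 0, -6.8],
  [1, -13.5, -51, 0, 0, 0, -10.2],
  [1, -18, -67, 0.5, 0, 0, -13.5],
  [1, -22, -83, 1, 0, 0, -16.7],
  [1, -26, -98, 1.5, 0, 0, -19.6],
  [1, -29.5, -109, 2, 0, 0, -21.8],
  [1, -31.4, -116.4, 2, 0, 0, -23.3],
])

```text
time_s: 26.2
position: [466.1, -51.5, 258.7]
eef_rot: [-0.099, 0.995, 0.0, -0.001]
force: [-0.4, 1.1, 0.6]
gripper_width: 1.001
finger_force: 0.0
```

Request:
play_rows([
  [1, 0, 0, 0, 0, 0, 0],
  [1, 0, 0, 0, 0, 0, 0],
  [1, 0, 0, 0, 0, 0, 0],
])

```text
time_s: 26.45
position: [466.1, -50.1, 259.2]
eef_rot: [-0.098, 0.995, 0.0, -0.0]
force: [-0.2, 0.2, 0.1]
gripper_width: 0.997
finger_force: 0.0
```

Run:
```python
from h import *
s=pose(); print(np.round(s,2)); plan(s,[[466.5,-50.4,182,101.3]])
```

```text
[466.06 -50.07 259.18 101.21]
   [466.5 -50.4 182.  101.3] -> [-0.4 -0.4 77.2] [ 0.   0.  -0.1]
```

Request:
play_rows([
  [1, -0.2, -0.3, 15, 0, 0, 0],
  [1, -0.2, -0.3, 35, 0, 0, 0],
  [1, -0.2, -0.3, 52, 0, 0, 0],
  [1, -0.2, -0.3, 65, 0, 0, 0],
  [1, -0.2, -0.3, 73, 0, 0, 0],
  [1, -0.2, -0.3, 77, 0, 0, 0],
  [1, -0.2, -0.3, 77, 0, 0, 0],
  [1, -0.2, -0.3, 77, 0, 0, 0],
])

```text
time_s: 27.12
position: [466.7, -50.6, 182.9]
eef_rot: [-0.098, 0.995, -0.0, 0.0]
force: [0.3, 0.3, 0.3]
gripper_width: 0.998
finger_force: 0.0
```

Request:
play_rows([
  [0.8, 0, 0, 0, 0, 0, 0],
  [0.72, 0, 0, 0, 0, 0, 0],
  [0.66, 0, 0, 0, 0, 0, 0],
  [0.6, 0, 0, 0, 0, 0, 0],
  [0.5, 0, 0, 0, 0, 0, 0],
  [0, 0, 0, 0, 0, 0, 0],
  [0, 0, 0, 0, 0, 0, 0],
  [0, 0, 0, 0, 0, 0, 0],
])

```text
time_s: 27.78
position: [466.6, -50.8, 183.4]
eef_rot: [-0.098, 0.995, -0.0, 0.001]
force: [-3.6, 1.2, 15.2]
gripper_width: 0.611
finger_force: 59.8
```

Request:
play_rows([
  [0, 0, 0, -2, 0, 0, 0],
  [0, 0, 0, -6, 0, 0, 0],
  [0, 0, 0, -14, 0, 0, 0],
  [0, 0, 0, -26, 0, 0, 0],
  [0, 0, 0, -38, 0, 0, 0],
  [0, 0, 0, -50, 0, 0, 0],
  [0, 0, 0, -58, 0, 0, 0],
  [0, 0, 0, -60, 0, 0, 0],
])

```text
time_s: 28.45
position: [466.8, -50.8, 244.1]
eef_rot: [-0.098, 0.995, -0.0, 0.001]
force: [0.9, -0.3, -0.5]
gripper_width: 0.61
finger_force: 63.0
```

Run:
```python
from h import *
s=pose(); print(np.round(s,2),get_state()['gripper_width']) 
m=[560,77,s[2],105]; t=[653,203.7,s[2]-5,108.6]
plan(s,[m]); plan(m,[t])
g=lambda x,y:(180+x/3,145+y/3)
P=[w('scene',*g(*q),12)[:2] for q in [(528,125),(610,134),(602,192),(516,187)]]; print(np.mean(P,0))
```

```text
[466.85 -50.83 244.09 101.26] 0.6097638938549523
   [560.   77.  244.1 105. ] -> [-116.3  107.2    0. ] [ 0.   0.  -3.7]
   [653.  203.7 239.1 108.6] -> [-122.6   98.3    5. ] [ 0.   0.  -3.6]
[658.2315582  201.87722041]
```

Request:
play_rows([
  [0, -7, 6.5, 0, 0, 0, -0.2],
  [0, -21, 19.5, 0, 0, 0, -0.7],
  [0, -38, 35, 0, 0, 0, -1.2],
  [0, -55, 50.5, 0, 0, 0, -1.7],
  [0, -72, 66, 0, 0, 0, -2.3],
  [0, -88, 81, 0, 0, 0, -2.8],
  [0, -103, 95, 0, 0, 0, -3.3],
  [0, -116.3, 107.2, 0, 0, 0, -3.7],
])

```text
time_s: 29.12
position: [560.3, 79.0, 241.7]
eef_rot: [-0.131, 0.991, 0.0, -0.0]
force: [-0.1, 0.2, 0.3]
gripper_width: 0.612
finger_force: 63.0
```

Request:
play_rows([
  [0, -16, 13, 1, 0, 0, -0.5],
  [0, -33, 26, 1.5, 0, 0, -1],
  [0, -51, 40, 2, 0, 0, -1.5],
  [0, -69, 54.5, 3, 0, 0, -2],
  [0, -87, 69, 4, 0, 0, -2.6],
  [0, -104, 82, 4.5, 0, 0, -3.1],
  [0, -117, 92.5, 5, 0, 0, -3.4],
  [0, -124, 97.9, 5, 0, 0, -3.6],
])

```text
time_s: 29.78
position: [654.8, 205.9, 236.2]
eef_rot: [-0.162, 0.987, 0.0, -0.001]
force: [-0.1, 0.3, 1.0]
gripper_width: 0.607
finger_force: 63.0
```

Request:
play_rows([
  [0, 0, 0, 4, 0, 0, 0],
  [0, 0, 0, 13, 0, 0, 0],
  [0, 0, 0, 24, 0, 0, 0],
  [0, 0, 0, 34, 0, 0, 0],
  [0, 0, 0, 40, 0, 0, 0],
  [0, 0, 0, 43, 0, 0, 0],
  [0, 0, 0, 43, 0, 0, 0],
  [0, 0, 0, 43, 0, 0, 0],
])

```text
time_s: 30.45
position: [654.2, 203.5, 194.7]
eef_rot: [-0.161, 0.987, 0.0, 0.0]
force: [-0.6, -0.6, -1.0]
gripper_width: 0.607
finger_force: 63.0
```

Run:
```python
from h import *
s=pose(); print(np.round(s,1),get_state()['force'],get_state()['gripper_width'])
cv2.imwrite('pics/s9.png',crop(camera('scene'),320,130,420,215,6,20))
```

```text
[654.2 203.5 194.7 108.5] [-0.57534298 -0.6202448  -0.99803486] 0.6066886941459545
```

View pics/s9.png

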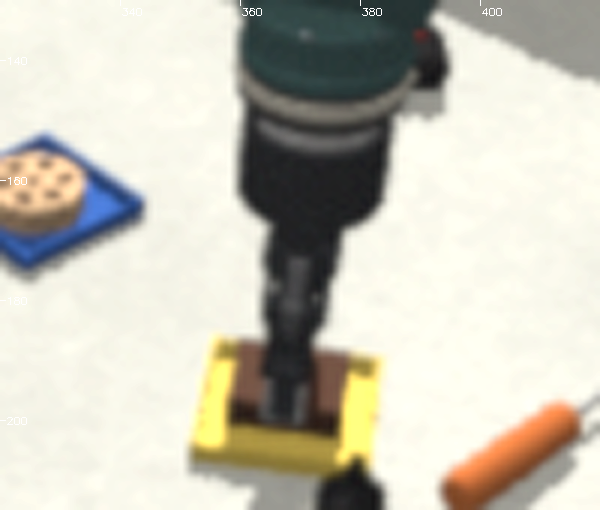

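The block is centred over the yellow tray, about 10 mm up. Lower it.

Request:
play_rows([
  [0, 0, 0, 4, 0, 0, 0],
  [0, 0, 0, 7, 0, 0, 0],
  [0, 0, 0, 8.5, 0, 0, 0],
  [0, 0, 0, 9.3, 0, 0, 0],
  [0, 0, 0, 9.6, 0, 0, 0],
  [0, 0, 0, 9.6, 0, 0, 0],
  [0, 0, 0, 9.6, 0, 0, 0],
])

```text
time_s: 31.08
position: [654.2, 203.7, 185.1]
eef_rot: [-0.161, 0.987, 0.0, 0.0]
force: [-0.2, 0.8, -0.1]
gripper_width: 0.609
finger_force: 63.0
```

Request:
play_rows([
  [0, 0, 0, 0.4, 0, 0, 0],
  [0, 0, 0, 0.8, 0, 0, 0],
  [0, 0, 0, 0.8, 0, 0, 0],
  [0, 0, 0, 0.8, 0, 0, 0],
])

```text
time_s: 31.42
position: [654.2, 203.7, 184.5]
eef_rot: [-0.161, 0.987, 0.0, 0.0]
force: [-1.6, -0.5, 4.8]
gripper_width: 0.61
finger_force: 63.5
```

Contact. Release, lift and check everything.

Request:
play_rows([
  [0.66, 0, 0, 0, 0, 0, 0],
  [0.75, 0, 0, 0, 0, 0, 0],
  [0.88, 0, 0, 0, 0, 0, 0],
  [1, 0, 0, 0, 0, 0, 0],
  [1, 0, 0, 0, 0, 0, 0],
  [1, 0, 0, 0, 0, 0, 0],
])

```text
time_s: 31.92
position: [654.2, 203.7, 184.1]
eef_rot: [-0.161, 0.987, 0.0, -0.0]
force: [0.9, 0.1, -0.4]
gripper_width: 1.004
finger_force: 0.0
```

Request:
play_rows([
  [1, 0, 0, -8, 0, 0, 0],
  [1, 0, 0, -25, 0, 0, 0],
  [1, 0, 0, -48, 0, 0, 0],
  [1, 0, 0, -72, 0, 0, 0],
  [1, 0, 0, -92, 0, 0, 0],
  [1, 0, 0, -108, 0, 0, 0],
  [1, 0, 0, -118, 0, 0, 0],
  [1, 0, 0, -120, 0, 0, 0],
])

```text
time_s: 32.58
position: [654.4, 203.7, 306.4]
eef_rot: [-0.161, 0.987, 0.0, 0.001]
force: [-0.6, 0.2, -1.0]
gripper_width: 0.998
finger_force: 0.0
```

Run:
```python
from h import *
s=get_state(); print(s['position'],s['force'],s['gripper_width'],s['time_s'])
cv2.imwrite('pics/s10.png',crop(camera('scene'),170,120,430,315,3,20))
```

```text
[654.44367107 203.73700345 306.40007253] [-0.61493582  0.21767259 -1.00495996] 0.9982530644779588 32.5833
```

View pics/s10.png

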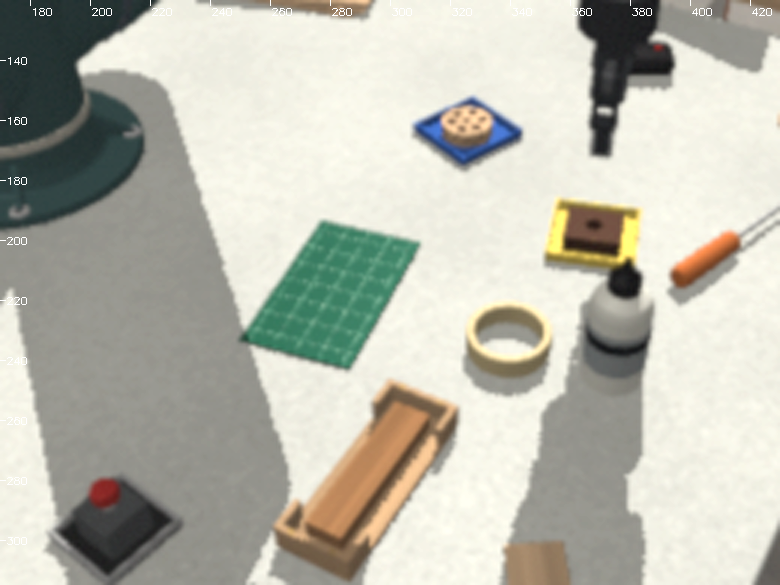

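All four pieces lie flat in their places; the bottle and tape roll have not moved.

```bash
python3 -c "
from rig import *
print(hand_in())"
```

```text
the job is handed in; nothing more can be done
None
```

The press stack is apart and handed in after about 33 s: the weight, then the caul, wheel and bearing block, each lie flat and released in their own tray or rack, and the glue bottle and tape roll were left untouched.

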